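# Load a cylinder casting on its rod into the drip tray

### The job

Take the yellow-handled rod off its black rest, thread it nose first through the bore of the aluminium casting lying in the green nest, and push it gently on until you feel its copper stop collar pressing lightly against the casting. Lift the casting out on the rod, never touching it with the gripper, lay the rod level across the two blue slotted posts of the drip tray with the casting hanging between them, and let go. Leave the red bin, the two spare castings and the loose seal where they are.

Things in the scene. Friction and masses are not known exactly. Their poses are not given: they have to be found in the camera images.
- rod: Loading rod, 0.21 kg, lying level in the rest's slots. Origin: on its axis, at the grip point of the yellow handle; x along the rod to its nose, z up. Handle block 22 wide (y), 26 high (z), x = -40 to +18 mm; then a 14 mm square neck to x = 42; then a round nose of 14 mm diameter. Nose-heavy: about 0.12 N m about the origin, up to 0.4 with the casting on; grip hard (60 N).
- rod_tip (a point): Tip of the nose, on the axis, at rod x = 150 mm; the last 9 mm taper from 14 to 6 mm diameter. A copper stop collar (28 mm diameter, 8 thick) is clamped on the rod; it does not slip under 25 N. It is set differently each time and not measured: its front face lies anywhere from rod x = 50 to 74 mm. Find it by feel.
- casting: Cast-aluminium cylinder body, 0.12 to 0.3 kg, loose in the nest. Origin: middle of its bore; x along the bore in the direction the rod must travel, z up. Barrel 38 mm outer diameter, x = -22 to +22; bore 17 mm diameter right through. Flat foot 40 x 44 x 8 mm, underside 26 mm below the bore axis; nipple on top reaches 33 mm above the axis.
- bore_entry (a point): Centre of the bore's mouth on the entry side (casting x = -22 mm), where the rod enters.
- nest: Fixed green block 66 wide, x = -42 to 35 mm, top z = 32; bore axis of the casting on it at z = 58. Origin: on the table under the casting; x as the rod must travel. Rails up to z = 39 leave 2.5 mm play. End wall at x = 23 to 33, up to z = 78, backs the casting 1 to 2 mm behind it; its 26 mm slot, open above, passes the nose and lets the loaded rod lift straight up. Entry side open.
- rest: Fixed black rest where the rod starts: base plate 170 x 70 x 10 mm, two slotted posts 46 wide and 10 thick, centred at x = 30 and 134 mm of its frame (x along the rod; origin on the table below the rod's origin, within 3 mm). Slots open above, 22 wide, floor z = 63, post tops z = 85.
- tray: Fixed aluminium drip tray 220 x 110 mm (x = -55 to +165), rim 25 high, with two blue slotted posts like the rest's: at x = 30 and 134 mm, 10 thick, slots 22 wide, floor z = 63, tops z = 85. Origin: on the table below where the rod's origin belongs; x points as the rod's nose must. Tray and rest swap sides of the nest at random.
- tray_seat (a point): Where the rod's origin belongs when it lies in the tray's slots: 70 mm above the tray's origin. The near post comes between handle and collar, so along the rod there is about 7 mm either way.
- red_bin: Bystander: red picking bin 100 x 90 x 45 mm beyond the nest; origin under its middle.
- spare_a: Bystander: a spare casting of the same kind standing on the table on its foot; origin in its bore.
- spare_b: Bystander: another spare casting standing on the table on its foot; origin in its bore.
- seal: Bystander: black seal ring, 32 mm diameter, 10 high, on the table; origin under its middle.

How it is judged:
By the outcome, as a careful person would: the job done as asked, in the order asked, and still so for the second after the job is handed in, with the robot touching nothing.
It also fails if it takes over 61 s, if anything falls off the work surface, if the arm or the gripper's body presses on something with over 40 N, if the wrist force passes 120 N, or if a joint passes its speed limit or range.

### The arm

A 6-joint arm with a two-finger parallel gripper is mounted at the origin on the work surface. World frame = base frame: x ahead of the robot, y to its left, z up, the work surface at z = 0. Lengths are in m, angles in rad, forces in N, time in s.
With the tool pointing down it reaches from about 0.325 to 0.85 m from the base axis. Payload 15.5 kg.
Tool frame: the origin (TCP) lies midway between the tips of the shut fingers; the grasp point (between the pads) lies 19 mm behind it (manip.grip_depth is the distance from the TCP to the grasp point, in m); z points along the fingers, y is the line along which they close (so a half turn about z gives the same grasp; the last joint's range is limited). The gripper opens to 91 mm and grips with 3 to 60 N. Pads are 32 mm wide; open, the fingers measure 118 mm over their backs; the gripper's body (76 mm by 178 mm) begins 60 mm behind the grasp point.
Start: joints at [1.232, 0.494, 1.345, -0, 1.302, -0.096], TCP at [0.151, 0.607, 0.214] pointing down, gripper open.
Joint ranges: [-2.91, 2.91], [-0.82, 2.16], [0.22, 2.67], [-1.22, 4.37], [0.12, 2.79], [-3.08, 3.08]. Speed limits (rad/s): [1.89, 1.89, 2.57, 3.01, 3.01, 3.01].

### API

Orientations are given as a unit quaternion [w, x, y, z].
In Python, from workcell import manip gives the robot as it stands.
- The arm moves only by the shell command python3 -m pendant 'ROWS' [FORCE]. ROWS is JSON, a list of rows, each a list of 3 entries, a list of its own where there are three numbers: the shift along the tool's x, y, z in cm, then the turn, a rotation vector about the tool's x, y, z in degrees, then the opening, from 0 (shut) to 1 (fully open). A call has 1 to 5 rows; each row shifts and turns the commanded pose from where the row before left it, along the tool's axes as they then stand; what a row does not reach is not made up. A row lasts 1/8 s, in which the tool goes at most 62.5 mm and 10.7 degrees, less where a joint would pass 70% of its speed; a pose out of reach is approached as far as the arm can. A call is refused whole if a number of a shift passes 6.25 or a number of a turn 10.7, either way. A call with a gripper value outside its range is refused whole. The fingers move at their own pace and stop on an object; FORCE is the grip in N (left out, the last holds). Time passes only in rows, so rows that do not move let the fingers close. It gives the time, the measured TCP pose, the force, the opening and the grip force at its end, in the units of the state.
- manip.sense(): the state, without advancing time (a new reading comes with each control period).
- manip.get_image(name): name is "scene" or "top" or "wrist"; returns (picture, depth): 384x512x3 uint8, red, green, blue; 384x512 float32, m along the optical axis (not along the pixel's ray), 0 where there is no reading.
- manip.camera_params(name): a dict with "K" (3x3 intrinsics, pixels), "extrinsics" (4x4, takes a point from world to camera coordinates). Camera axes: x right, y up, looking along -z (the intrinsics and any distortion apply to the point x, -y, -z); pixel columns grow to the right and rows downward; lengths in m; the calibration is good to about 2 mm. A picture is of the moment at which its call begins: read the wrist's pose just before it. camera_params takes no time and is no camera call; for the wrist camera it gives the pose at the moment of the call.
- manip.finish_job(): hands the job in; it is judged then, once.
Trained networks look in the newest picture that a camera, given by its name, has taken for a name from the list of things; names that differ only in an ending like _2 or _b are one class to them, and where a whole thing is asked for, a point or a joint stands for the part that bears it (a point fixed in the world has none). Each returns a list of dicts, best first, with "conf" (0 to 1); they miss things now and then, are a little off and sometimes report something else, mostly with a low value. They report only what shows in the picture. A call takes as long as a camera call.
- manip.trace(name, camera): "region" (384x512 bool, what is visible of it) and "uv" ([column, row] in pixels, amid what is visible of it).
The state is a dict: "clock": time; "qpos": joint angles; "dq": joint speeds; "effort": joint torques, N m; "ee_pos": TCP position; "tool_rot": TCP orientation; "contact_force": force on the tool from outside, world axes, zero at the start; "moment": the same for the moment, N m; "gripper_width": finger opening in m; "grip_force": force on a finger pad.
Only numpy, scipy, OpenCV 4.12 (cv2) and the standard library are available. Lean on these libraries where they do the work, as an engineer would, in place of code of your own. Each camera call takes 0.05 s, during which the arm holds its last target. There are 200 camera calls.

## Working session

There is one attempt and no reset: what is moved stays moved. The work goes in short steps, Python scripts to look and compute and a shell command to move; the robot and the scene stay as the last step left them, time stands still between calls to the robot, and variables do not carry over. Pictures are saved under pics/ and viewed, at most 10 in all, crops included, and the job is handed in when it is done.

```bash
ls; mkdir -p pics; cat > h.py <<'E'
import numpy as np, cv2
from workcell import manip
from scipy.spatial.transform import Rotation as R
def cloud(cam, rgbd=None):
    p=manip.camera_params(cam); rgb,d=rgbd if rgbd else manip.get_image(cam)
    K=np.array(p["K"]);E=np.array(p["extrinsics"])
    v,u=np.mgrid[0:384,0:512]
    pts=cv2.undistortPoints(np.stack([u,v],-1).reshape(-1,1,2).astype(float),K,np.array(p.get("dist",np.zeros(5)),float)).reshape(384,512,2)
    c=np.stack([pts[...,0]*d,-pts[...,1]*d,-d],-1)
    w=(c-E[:3,3])@E[:3,:3]
    w[d==0]=np.nan
    return rgb,d,w
def save(rgb,n): cv2.imwrite(f"pics/{n}.png",rgb[...,::-1])
E
python3 - <<'E'
from h import *
for c in ["top","scene"]:
    rgb,d,w=cloud(c); save(rgb,c+"0"); np.save(c+"0.npy",w); np.save(c+"0rgb.npy",rgb)
    print(c,{k:v for k,v in manip.camera_params(c).items()})
    for n in ["rod","casting","nest","rest","tray","red_bin","seal"]:
        for r in manip.trace(n,c)[:3]:
            m=r["region"]; print(n,round(r["conf"],2),np.round(r["uv"]),m.sum(),np.round(np.nanmedian(w[m],0),3))
print(manip.sense())
E
```

```text
pics
top {'K': array([[409.69039666,   0.        , 251.84256385],
       [  0.        , 409.69039666, 188.49634339],
       [  0.        ,   0.        ,   1.        ]]), 'extrinsics': array([[-0.02774859, -0.99957614, -0.00880635,  0.0143468 ],
       [ 0.98451908, -0.02885374,  0.17288623, -0.6273236 ],
       [-0.17306705, -0.00387267,  0.98490243, -0.99006582],
       [ 0.        ,  0.        ,  0.        ,  1.        ]])}
rod 0.8 [144. 238.] 596 [0.503 0.267 0.078]
casting 0.66 [233. 198.] 305 [0.608 0.045 0.072]
casting 0.37 [353. 218.] 3752 [ 0.545 -0.265  0.004]
nest 0.58 [233. 203.] 498 [0.594 0.042 0.033]
nest 0.58 [144. 240.] 599 [0.501 0.267 0.078]
rest 0.83 [152. 227.] 1212 [0.542 0.256 0.01 ]
tray 0.81 [354. 219.] 3718 [ 0.544 -0.265  0.004]
tray 0.71 [233. 193.] 294 [0.611 0.045 0.073]
red_bin 0.83 [244. 132.] 1369 [0.788 0.019 0.018]
seal 0.58 [156. 169.] 89 [0.704 0.264 0.009]
scene {'K': array([[395.78166253,   0.        , 251.16332492],
       [  0.        , 395.78166253, 188.56515798],
       [  0.        ,   0.        ,   1.        ]]), 'extrinsics': array([[-0.82
[... 672 characters left out ...]
8, 'qpos': array([ 1.23147851e+00,  4.93587712e-01,  1.34553476e+00,  1.70615960e-05,
        1.30252886e+00, -9.54835759e-02]), 'dq': array([-1.46610119e-03,  4.41596909e-04,  3.78243337e-04, -1.66674722e-03,
        5.00348684e-04, -9.18403264e-05]), 'effort': array([-1.60204865e-03, -8.78625584e+01, -3.82236743e+01,  7.00643985e-02,
        4.41998290e-02, -4.66645645e-05]), 'ee_pos': array([0.1508628 , 0.60649063, 0.21391082]), 'tool_rot': array([-1.43596738e-05,  1.21617566e-01,  9.92577033e-01, -2.68719396e-05]), 'contact_force': array([ 0.39575349,  0.39362658, -0.53677628]), 'moment': array([0.01241653, 0.01555216, 0.04119375]), 'grip_force': 0.0, 'gripper_width': 0.0907456567924425}
```

```bash
python3 - <<'E'
import cv2,numpy as np
a=cv2.imread("pics/top0.png")[100:320,90:440]; cv2.imwrite("pics/topc.png",cv2.resize(a,(800,503),interpolation=cv2.INTER_CUBIC))
E
```

```text
(no output)
```

View pics/topc.png

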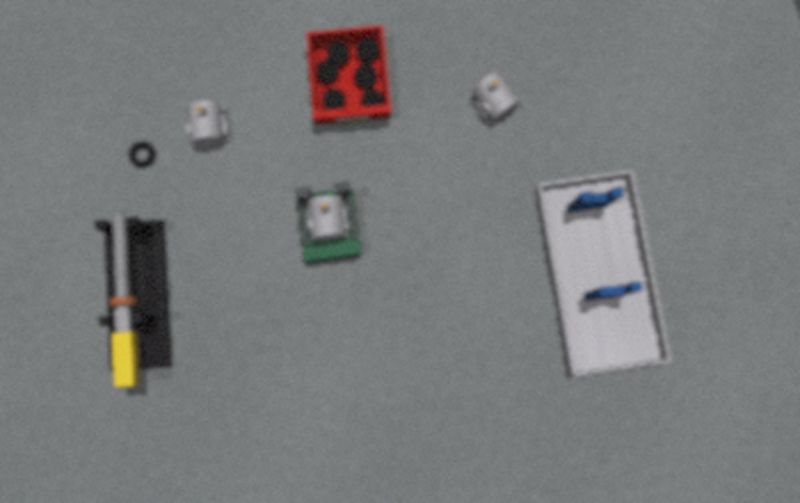

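View pics/scene0.png

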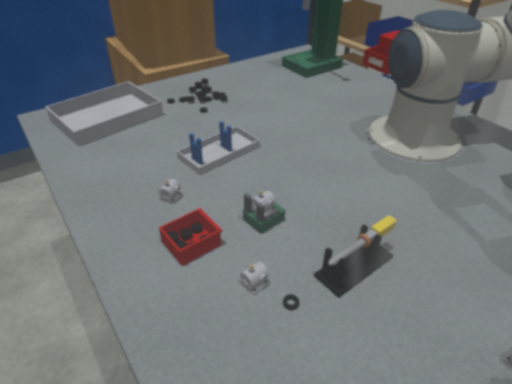

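The top view (crop) shows the rod in its rest at left with the nose up (+x), collar at (122,300), and handle at (123,358). The nest is in the middle at (328,225) with its entry side down. The tray is at right with its near post at (612,292) and far post at (597,198), so its x axis also points up. Next I'll fit the poses.

```bash
python3 - <<'E'
from h import *
for c in ["top","scene"]:
    w=np.load(c+"0.npy"); rgb=np.load(c+"0rgb.npy"); hsv=cv2.cvtColor(rgb,cv2.COLOR_RGB2HSV)
    H,S,V=[hsv[...,i].astype(int) for i in range(3)]
    x,y,z=w[...,0],w[...,1],w[...,2]
    def rep(n,m):
        p=w[m]; 
        if len(p)<8: print(n,len(p)); return
        r=cv2.minAreaRect((p[:,:2]*1000).astype(np.float32)); print(c,n,len(p),"mean",np.round(p.mean(0),4),"z",np.round(np.percentile(p[:,2],[5,50,95]),3),"rect",np.round(r[0],1),np.round(r[1],1),round(r[2],1))
    near=(x>.3)&(x<.95)&(abs(y)<.45)
    rep("yellow",near&(H>20)&(H<35)&(S>130)&(y>.2)&(z>.07))
    rep("collar",near&(H<18)&(S>90)&(y>.2)&(x>.45)&(x<.6)&(z>.06))
    rep("nose",near&(S<60)&(V>90)&(y>.2)&(y<.33)&(z>.066)&(z<.085)&(x<.7))
    rep("green",near&(H>45)&(H<90)&(S>80)&(z>.026)&(abs(y)<.15))
    rep("casting",near&(S<50)&(z>.06)&(z<.1)&(abs(y-.045)<.06)&(x<.66))
    b=near&(H>95)&(H<125)&(S>110)&(y<-.1)&(z>.03)
    rep("blue_near",b&(x<.545)); rep("blue_far",b&(x>=.545))
    rep("rim",near&(z>.018)&(z<.03)&(y<-.15)&(y>-.4)&(x<.7)&(S<60)&(x>.4))
E
python3 -m pendant '[[[0,0,0],[0,0,0],1]]'
```

```text
top yellow 228 mean [0.4633 0.2625 0.0819] z [0.076 0.082 0.086] rect [463.6 263.5] [56.5 21.8] 2.9
top collar 37 mean [0.5247 0.2661 0.0802] z [0.073 0.08  0.086] rect [524.3 266.8] [ 7.4 23.7] 0.2
top nose 271 mean [0.5564 0.2697 0.0755] z [0.071 0.076 0.079] rect [557.8 277.9] [130.2  30. ] 4.1
top green 170 mean [0.5801 0.042  0.0318] z [0.029 0.032 0.035] rect [581.   42.4] [20.3 60.1] 5.5
top casting 330 mean [0.6169 0.0472 0.0736] z [0.064 0.074 0.081] rect [618.  47.] [55.9 59.2] 6.5
top blue_near 61 mean [ 0.5205 -0.2622  0.0732] z [0.052 0.078 0.086] rect [ 520.7 -264.5] [ 7.4 43.4] 6.2
top blue_far 92 mean [ 0.6223 -0.2507  0.065 ] z [0.034 0.065 0.086] rect [ 624.  -252.6] [ 8.  43.6] 6.9
top rim 437 mean [ 0.5483 -0.2648  0.024 ] z [0.019 0.024 0.028] rect [ 547.3 -263.3] [220.4 111.4] 6.9
scene yellow 173 mean [0.469  0.2653 0.0834] z [0.081 0.084 0.085] rect [466.6 265.6] [50.3 20.3] 3.3
scene collar 39 mean [0.5261 0.2724 0.0808] z [0.074 0.082 0.085] rect [525.3 270.6] [22.7  6.9] 85.5
scene nose 409 mean [0.5569 0.2709 0.0761] z [0.071 0.077 0.08 ] rect [527.7 264.6] [ 45.8 190.5] 85.1
scene green 21 mean [0.6239 0.0502 0.033 ] z [0.031 0.033 0.034] rect [609.3  51.5] [22.4 77.6] 70.6
scene casting 406 mean [0.6239 0.0534 0.0728] z [0.061 0.074 0.081] rect [618.2  47.2] [56.1 60.8] 6.8
scene blue_near 29 mean [ 0.5252 -0.2663  0.0672] z [0.059 0.064 0.086] rect [ 523.3 -262.7] [ 8.6 38.1] 6.0
scene blue_far 42 mean [ 0.6279 -0.2512  0.069 ] z [0.057 0.065 0.086] rect [ 626.3 -253.3] [ 9.5 41. ] 4.1
scene rim 439 mean [ 0.5527 -0.2528  0.0232] z [0.019 0.024 0.027] rect [ 546.6 -264.2] [223.2 115.2] 6.8
clock: 0.92
ee_pos: [0.1509, 0.6065, 0.2139]
tool_rot: [0.0, 0.122, 0.993, 0.0]
contact_force: [0.3, -0.8, 0.1]
gripper_width: 0.0913
grip_force: 0.0
```

```bash
cat >> h.py <<'E'
def Rt(rodyaw_deg, pitch=0): # tool down, tool x = -rod dir ; pitch>0 = rod nose up
    a=np.radians(rodyaw_deg); d=np.array([np.cos(a),np.sin(a),0])
    M=np.stack([-d,np.cross([0,0,-1],-d),[0,0,-1]],1)
    return R.from_matrix(M)*R.from_euler('y',pitch,degrees=True)
def cur():
    s=manip.sense(); q=s["tool_rot"]; return np.array(s["ee_pos"]),R.from_quat([q[1],q[2],q[3],q[0]]),s
def plan(p1,R1,n,g,start=None):
    p0,R0,_=cur()
    if start: p0,R0=start
    rv=(R0.inv()*R1).as_rotvec(); dp=(np.array(p1)-p0)/n; out=[]
    for i in range(n):
        Ri=R0*R.from_rotvec(rv*i/n)
        out.append([np.round(Ri.inv().apply(dp)*100,2).tolist(),np.round(np.degrees(rv/n),2).tolist(),g])
    print("plan",out)
E
python3 - <<'E'
from h import *
plan([.470,.265,.17],Rt(3.2),10,1)
E
```

```text
plan [[[-3.92, -2.54, 0.44], [0.0, 0.0, -1.72], 1], [[-3.84, -2.66, 0.44], [0.0, 0.0, -1.72], 1], [[-3.76, -2.77, 0.44], [0.0, 0.0, -1.72], 1], [[-3.68, -2.89, 0.44], [0.0, 0.0, -1.72], 1], [[-3.59, -2.99, 0.44], [0.0, 0.0, -1.72], 1], [[-3.5, -3.1, 0.44], [0.0, 0.0, -1.72], 1], [[-3.4, -3.2, 0.44], [0.0, 0.0, -1.72], 1], [[-3.31, -3.3, 0.44], [0.0, 0.0, -1.72], 1], [[-3.21, -3.4, 0.44], [0.0, 0.0, -1.72], 1], [[-3.1, -3.5, 0.44], [0.0, 0.0, -1.72], 1]]
```

```bash
python3 -m pendant '[[[-3.9,-2.5,0.4],[0,0,-1.7],1],[[-3.8,-2.7,0.4],[0,0,-1.7],1],[[-3.8,-2.8,0.4],[0,0,-1.7],1],[[-3.7,-2.9,0.4],[0,0,-1.7],1],[[-3.6,-3.0,0.4],[0,0,-1.7],1]]' >/dev/null
python3 -m pendant '[[[-3.5,-3.1,0.4],[0,0,-1.7],1],[[-3.4,-3.2,0.4],[0,0,-1.7],1],[[-3.3,-3.3,0.4],[0,0,-1.7],1],[[-3.2,-3.4,0.4],[0,0,-1.7],1],[[-3.1,-3.5,0.4],[0,0,-1.7],1]]'
python3 -m pendant '[[[0,0,0],[0,0,0],1],[[0,0,0],[0,0,0],1]]'
python3 - <<'E'
from h import *
rgb,d,w=cloud("wrist"); save(rgb,"w1")
np.save("w1.npy",w)
hsv=cv2.cvtColor(rgb,cv2.COLOR_RGB2HSV); H,S,V=[hsv[...,i].astype(int) for i in range(3)]
m=(H>20)&(H<35)&(S>130)&(w[...,2]>.078)
p=w[m]; print(len(p),p.mean(0)); print(cv2.minAreaRect((p[:,:2]*1000).astype(np.float32)), np.percentile(p[:,2],[5,50,95]))
for r in manip.trace("rod","wrist")[:1]:
    m=r["region"]&(w[...,2]>.066)
    p=w[m]
    for lo in np.arange(.42,.64,.02):
        k=(p[:,0]>lo)&(p[:,0]<lo+.02)
        if k.sum()>20: print(round(lo,2),k.sum(),np.round((p[k,1].min()+p[k,1].max())/2,4),np.round(np.median(p[k],0),4),p[k,2].max())
E
```

```text
clock: 2.17
ee_pos: [0.4705, 0.2631, 0.1739]
tool_rot: [0.0, -0.027, 1.0, 0.0]
contact_force: [0.2, 0.1, -0.7]
gripper_width: 0.0912
grip_force: 0.0
clock: 2.42
ee_pos: [0.4692, 0.2644, 0.1739]
tool_rot: [-0.0, -0.026, 1.0, 0.0]
contact_force: [0.6, 0.1, 0.6]
gripper_width: 0.0915
grip_force: 0.0
3114 [0.45025606 0.27692276 0.18724111]
((460.8445129394531, 271.93963623046875), (58.98511505126953, 115.54310607910156), 3.0462493896484375) [0.08112227 0.26799153 0.28209832]
0.42 223 0.2624 [0.4362 0.2625 0.0817] 0.08447106465122281
0.44 547 0.2631 [0.4496 0.2631 0.0825] 0.08467702641382786
0.46 523 0.2642 [0.4697 0.2645 0.0826] 0.08472567296711658
0.48 371 0.2654 [0.4874 0.2656 0.0819] 0.08435347082198241
0.5 314 0.2703 [0.5113 0.268  0.0764] 0.08384605857686886
0.52 194 0.268 [0.5212 0.2649 0.0785] 0.08392301635962097
0.54 24 0.2709 [0.5589 0.2709 0.0762] 0.07757020236819394
0.56 242 0.2711 [0.57   0.2711 0.0755] 0.077759643810169
0.58 113 0.2718 [0.5846 0.2714 0.0752] 0.07804556518350914
```

View pics/w1.png

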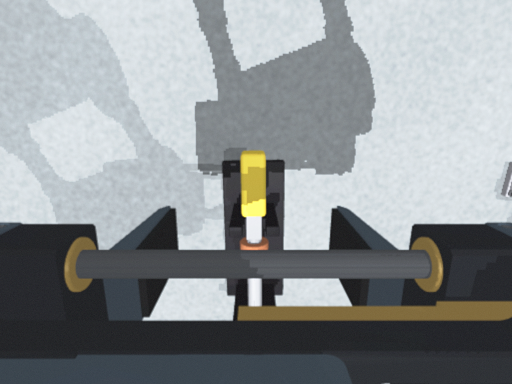

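The wrist view shows the yellow handle centred at about (254,183), well aligned with the fingers, and the collar at (254,246). I'll refine the origin along the rod, then plan the descent.

```bash
python3 - <<'E'
from h import *
w=np.load("w1.npy"); rgb=cv2.imread("pics/w1.png")[...,::-1]
hsv=cv2.cvtColor(np.ascontiguousarray(rgb),cv2.COLOR_RGB2HSV); H,S,V=[hsv[...,i].astype(int) for i in range(3)]
def rep(m):
    p=w[m]; print(len(p),cv2.minAreaRect((p[:,:2]*1000).astype(np.float32)),np.round(np.percentile(p,[1,50,99],axis=0),4).tolist())
rep((H>20)&(H<35)&(S>130)&(w[...,2]>.078)&(w[...,2]<.1))
rep((H<18)&(S>110)&(w[...,2]>.065)&(w[...,2]<.1)&(abs(w[...,0]-.525)<.02))
o=np.array([.4725,.2645])
plan([*o,.053],Rt(3.5),4,1)
E
```

```text
1442 ((462.22418212890625, 263.7083435058594), (57.267120361328125, 21.491788864135742), 3.622175693511963) [[0.4341, 0.2525, 0.0793], [0.4592, 0.264, 0.0824], [0.4891, 0.2752, 0.084]]
217 ((523.0026245117188, 267.3371887207031), (7.650790214538574, 27.00039291381836), 7.492451190948486) [[0.5194, 0.2543, 0.0662], [0.5209, 0.2678, 0.0782], [0.5264, 0.2805, 0.0838]]
plan [[[-0.09, -0.02, 3.03], [0.0, -0.0, -0.11], 1], [[-0.09, -0.02, 3.03], [0.0, -0.0, -0.11], 1], [[-0.09, -0.02, 3.03], [0.0, -0.0, -0.11], 1], [[-0.09, -0.02, 3.03], [0.0, -0.0, -0.11], 1]]
```

```bash
python3 -m pendant '[[[-0.1,0,3.1],[0,0,-0.1],1],[[-0.1,0,3.1],[0,0,-0.1],1],[[-0.1,0,3.1],[0,0,-0.1],1],[[-0.1,0,3.0],[0,0,-0.1],1],[[0,0,0],[0,0,0],1]]'
python3 -m pendant '[[[0,0,0],[0,0,0],0],[[0,0,0],[0,0,0],0],[[0,0,0],[0,0,0],0],[[0,0,0],[0,0,0],0],[[0,0,0],[0,0,0],0]]' 60
python3 -m pendant '[[[0,0,0],[0,0,0],0],[[0,0,0],[0,0,0],0],[[0,0,0],[0,0,0],0]]'
```

```text
clock: 3.15
ee_pos: [0.4718, 0.2647, 0.0496]
tool_rot: [-0.002, -0.031, 1.0, -0.001]
contact_force: [-0.4, -0.3, 0.6]
gripper_width: 0.0911
grip_force: 0.0
clock: 3.78
ee_pos: [0.4735, 0.2645, 0.0511]
tool_rot: [0.0, -0.03, 1.0, 0.0]
contact_force: [0.2, -0.9, 0.7]
gripper_width: 0.044
grip_force: 0.0
clock: 4.15
ee_pos: [0.4734, 0.2645, 0.0509]
tool_rot: [0.0, -0.03, 1.0, -0.0]
contact_force: [0.1, -0.4, -0.4]
gripper_width: 0.0214
grip_force: 60.0
```

```bash
python3 -m pendant '[[[0,0,-2],[0,0,0],0],[[0,0,-3],[0,0,0],0],[[0,0,-3],[0,0,0],0],[[0,0,-3],[0,0,0],0],[[0,0,0],[0,0,0],0]]'
python3 - <<'E'
from h import *
from scipy.optimize import least_squares
for c in ["top","scene"]:
    w=np.load(c+"0.npy"); rgb=np.load(c+"0rgb.npy"); hsv=cv2.cvtColor(rgb,cv2.COLOR_RGB2HSV)
    q=w.reshape(-1,3); S=hsv[...,1].reshape(-1); H=hsv[...,0].reshape(-1)
    o=np.array([.6126,.0465]); a=np.radians(6.3); d=np.array([np.cos(a),np.sin(a)]); n=np.array([-d[1],d[0]])
    u=(q[:,:2]-o)@d; v=(q[:,:2]-o)@n; z=q[:,2]
    k=(abs(u)<.019)&(abs(v)<.018)&(z>.06)&(z<.0785)
    U,Vv,Z=u[k],v[k],z[k]
    f=lambda t:np.hypot(Vv-t[0]-t[1]*U,Z-.058-t[2])-.019
    r=least_squares(f,[0,0,0],loss="soft_l1",f_scale=.001)
    print(c,k.sum(),"lat mm",r.x[0]*1e3,"yaw+",np.degrees(r.x[1]),"dz",r.x[2]*1e3,"rms",np.sqrt((r.fun**2).mean())*1e3)
    k=(abs(v)<.04)&(z>.055)&(abs(u)<.06)
    print(" u barrel min,nipple:",np.percentile(u[k&(z<.077)&(abs(v)<.01)],[1,5])*1e3, " wall", np.round(np.percentile(u[k&(abs(v)>.02)],[2,50,98])*1e3,1), np.round([np.percentile(v[k&(u>.02)],p)*1e3 for p in (1,99)],1))
    g=(H>45)&(H<90)&(S>80)&(abs(u)<.05)&(abs(v)<.05)
    print(" green", g.sum(), cv2.minAreaRect((q[g][:,:2]*1000).astype(np.float32)))
    for nm,lo,hi in (("nip",.083,.1),):
        kk=(abs(u)<.025)&(abs(v)<.02)&(z>lo)&(z<hi); print(" ",nm,kk.sum(),np.round([u[kk].mean()*1e3,v[kk].mean()*1e3],1))
E
```

```text
clock: 4.78
ee_pos: [0.4744, 0.2649, 0.1626]
tool_rot: [0.002, -0.03, 1.0, 0.001]
contact_force: [-0.8, 0.5, -1.9]
gripper_width: 0.0219
grip_force: 60.0
top 180 lat mm 0.23214563972816196 yaw+ -1.4854520170766587 dz -0.2900320187208599 rms 1.2970613965139297
 u barrel min,nipple: [-22.23573762 -21.96739061]  wall [-5.2 25.1 33.2] [-29.3  29.2]
 green 174 ((581.01171875, 42.36438751220703), (20.267635345458984, 60.1427116394043), 5.497562408447266)
  nip 13 [ 7.5 -0.7]
scene 153 lat mm -0.7233314298640818 yaw+ -0.7556566098040588 dz 0.6417579239549263 rms 1.4596818031428198
 u barrel min,nipple: [-22.05411356 -18.88284686]  wall [-10.5  30.3  33.3] [-29.1  30.4]
 green 21 ((609.272705078125, 51.54767608642578), (22.39423179626465, 77.63729095458984), 70.64006042480469)
  nip 22 [7.7 1.3]
```

```bash
python3 - <<'E'
from h import *
plan([.4166,.0273,.130],Rt(5.6),7,0)
E
```

```text
plan [[[1.03, -3.34, 0.46], [0.01, 0.03, -0.31], 0], [[1.05, -3.33, 0.46], [0.01, 0.03, -0.31], 0], [[1.06, -3.33, 0.46], [0.01, 0.03, -0.31], 0], [[1.08, -3.32, 0.46], [0.01, 0.03, -0.31], 0], [[1.1, -3.32, 0.46], [0.01, 0.03, -0.31], 0], [[1.12, -3.31, 0.46], [0.01, 0.03, -0.31], 0], [[1.13, -3.3, 0.46], [0.01, 0.03, -0.31], 0]]
```

```bash
python3 -m pendant '[[[1.0,-3.3,0.4],[0,0,-0.3],0],[[1.0,-3.3,0.4],[0,0,-0.3],0],[[1.1,-3.3,0.5],[0,0,-0.3],0],[[1.1,-3.3,0.5],[0,0,-0.3],0]]' >/dev/null
python3 -m pendant '[[[1.1,-3.3,0.5],[0,0,-0.3],0],[[1.1,-3.3,0.5],[0,0,-0.3],0],[[1.1,-3.3,0.5],[0,0,-0.3],0],[[0,0,0],[0,0,0],0],[[0,0,0],[0,0,0],0]]'
cat >> h.py <<'E'
O=np.array([.6126,.0465]); YAW=5.6
def frame(yaw=YAW):
    a=np.radians(yaw); d=np.array([np.cos(a),np.sin(a)]); return d,np.array([-d[1],d[0]])
def rodfit(c,w,rgb):
    """fit nose cylinder (r=7) in nest frame"""
    from scipy.optimize import least_squares
    p,Rc,_=cur(); tip=Rc.apply([-1,0,0]); g=p-Rc.apply([0,0,.019])
    q=w.reshape(-1,3)-g; s=q@tip; d,n=frame(); perp=q-np.outer(s,tip)
    k=(s>.088)&(s<.155)&(np.linalg.norm(perp,axis=1)<.025)&np.isfinite(s)
    Q=w.reshape(-1,3)[k]; v=(Q[:,:2]-O)@n; u=(Q[:,:2]-O)@d; z=Q[:,2]; sk=s[k]
    b=sk<.138
    f=lambda t:np.hypot(v[b]-t[0]-t[1]*(sk[b]-.15),z[b]-t[2]-t[3]*(sk[b]-.15))-.007
    r=least_squares(f,[0,0,g[2],0],loss="soft_l1",f_scale=.001)
    gv=(g[:2]-O)@n; gu=(g[:2]-O)@d
    print(c,"n",b.sum(),"tip v %.1f z %.1f mm yaw %.1f pitch %.1f; umax %.1f | kin: v %.1f z %.1f tip u %.1f"%(r.x[0]*1e3,r.x[2]*1e3,np.degrees(r.x[1]),np.degrees(r.x[3]),np.nanpercentile(u,99)*1e3,(gv+.15*tip[:2]@n)*1e3,(g[2]+.15*tip[2])*1e3,(gu+.15*tip[:2]@d)*1e3))
E
python3 - <<'E'
from h import *
for c in ("top","scene"):
    rgb,d,w=cloud(c); save(rgb,c+"1"); rodfit(c,w,rgb)
d,n=frame(); t=O-d*.197
print(t); plan([*t,.039],Rt(YAW),4,0)
E
```

```text
clock: 5.9
ee_pos: [0.4158, 0.0286, 0.1274]
tool_rot: [-0.0, -0.048, 0.999, 0.0]
contact_force: [0.4, 1.6, -2.2]
gripper_width: 0.0218
grip_force: 60.0
top n 135 tip v 1.9 z 145.8 mm yaw -0.5 pitch -0.7; umax -48.6 | kin: v 1.5 z 146.5 tip u -47.3
scene n 111 tip v 1.2 z 147.3 mm yaw -0.0 pitch -0.1; umax -46.8 | kin: v 1.7 z 146.6 tip u -47.2
[0.4165402  0.02727617]
plan [[[-0.01, -0.05, 2.22], [0.0, -0.0, -0.01], 0], [[-0.01, -0.05, 2.22], [0.0, -0.0, -0.01], 0], [[-0.01, -0.05, 2.22], [0.0, -0.0, -0.01], 0], [[-0.01, -0.05, 2.22], [0.0, -0.0, -0.01], 0]]
```

```bash
python3 -m pendant '[[[0,-0.1,2.2],[0,0,0],0],[[0,0,2.2],[0,0,0],0],[[0,0,2.2],[0,0,0],0],[[0,0,2.2],[0,0,0],0],[[0,0,0],[0,0,0],0]]'
python3 - <<'E'
from h import *
for c in ("top","scene"):
    rgb,d,w=cloud(c); save(rgb,c+"2"); rodfit(c,w,rgb)
p,Rc,s=cur(); print(p,s["contact_force"],s["moment"])
d,n=frame(); t=O-d*.160-n*.0002
plan([*t,.039],Rt(YAW),3,0)
a=cv2.imread("pics/scene2.png")[150:300,180:380]; cv2.imwrite("pics/scene2c.png",cv2.resize(a,(800,600),interpolation=cv2.INTER_CUBIC))
E
```

```text
clock: 6.62
ee_pos: [0.4155, 0.0281, 0.039]
tool_rot: [-0.001, -0.049, 0.999, 0.0]
contact_force: [0.0, -0.2, -1.8]
gripper_width: 0.022
grip_force: 60.0
top n 113 tip v 2.6 z 58.0 mm yaw 1.1 pitch -0.2; umax -47.2 | kin: v 0.7 z 58.6 tip u -47.5
scene n 100 tip v 0.9 z 59.2 mm yaw 0.4 pitch -0.6; umax -47.2 | kin: v 0.5 z 59.3 tip u -47.1
[0.41635975 0.02787967 0.04026592] [ 0.01849327 -0.42499848 -2.10369945] [ 0.05202139  0.10533792 -0.0584326 ]
plan [[[-1.24, -0.03, 0.04], [0.0, -0.0, -0.01], 0], [[-1.24, -0.03, 0.04], [0.0, -0.0, -0.01], 0], [[-1.24, -0.03, 0.04], [0.0, -0.0, -0.01], 0]]
```

View pics/scene2c.png

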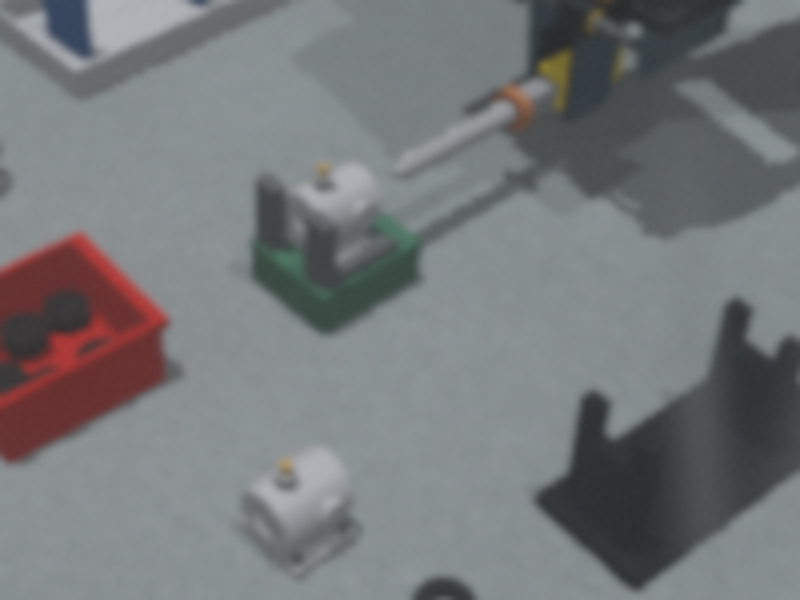

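The scene crop shows the tip at (400,168), level with and in line with the casting's bore mouth near (375,185). I'll advance gently.

```bash
python3 -m pendant '[[[-1,-0.07,0.05],[0,0,0],0],[[-1,0,0],[0,0,0],0],[[-1,0,0],[0,0,0],0],[[0,0,0],[0,0,0],0]]'
python3 -m pendant '[[[-0.5,0,0],[0,0,0],0],[[-0.5,0,0],[0,0,0],0],[[0,0,0],[0,0,0],0]]'
python3 - <<'E'
from h import *
p,Rc,s=cur(); print(p,s["contact_force"],s["moment"]); d,n=frame(); print((p[:2]-O)@d*1e3,(p[:2]-O)@n*1e3)
E
```

```text
clock: 7.22
ee_pos: [0.4473, 0.0297, 0.0396]
tool_rot: [0.001, -0.048, 0.999, -0.0]
contact_force: [-0.2, 0.9, -2.7]
gripper_width: 0.0214
grip_force: 60.0
clock: 7.6
ee_pos: [0.4565, 0.0306, 0.0394]
tool_rot: [0.0, -0.048, 0.999, -0.0]
contact_force: [1.1, 0.0, -1.6]
gripper_width: 0.0219
grip_force: 60.0
[0.45646709 0.03064967 0.03941086] [ 1.12999607e+00  1.15203443e-03 -1.60352066e+00] [ 0.02189706  0.19884802 -0.00760796]
-156.9344678149774 -0.5387834260160462
```

```bash
python3 -m pendant '[[[-0.8,0,0],[0,0,0],0],[[-0.8,0,0],[0,0,0],0],[[-0.8,0,0],[0,0,0],0],[[0,0,0],[0,0,0],0]]'
python3 -m pendant '[[[-0.8,0,0],[0,0,0],0],[[-0.8,0,0],[0,0,0],0],[[-0.8,0,0],[0,0,0],0],[[-0.8,0,0],[0,0,0],0],[[0,0,0],[0,0,0],0]]'
python3 - <<'E'
from h import *
p,Rc,s=cur(); print(p,s["contact_force"],s["moment"]); d,n=frame(); print((p[:2]-O)@d*1e3,(p[:2]-O)@n*1e3)
rgb,dd,w=cloud("scene"); save(rgb,"scene3")
a=cv2.imread("pics/scene3.png")[150:300,180:380]; cv2.imwrite("pics/scene3c.png",cv2.resize(a,(800,600),interpolation=cv2.INTER_CUBIC))
E
```

```text
clock: 8.1
ee_pos: [0.4808, 0.033, 0.0394]
tool_rot: [0.0, -0.048, 0.999, -0.0]
contact_force: [-0.5, 0.7, -2.4]
gripper_width: 0.0218
grip_force: 60.0
clock: 8.72
ee_pos: [0.5125, 0.0361, 0.0394]
tool_rot: [0.0, -0.048, 0.999, -0.0]
contact_force: [-0.1, 0.3, -2.6]
gripper_width: 0.0215
grip_force: 60.0
[0.51253375 0.03605515 0.0393983 ] [-0.09918468  0.26354798 -2.61618266] [ 0.04932044  0.18430952 -0.00901951]
-100.60791391679543 -0.6302467420537269
```

View pics/scene3c.png

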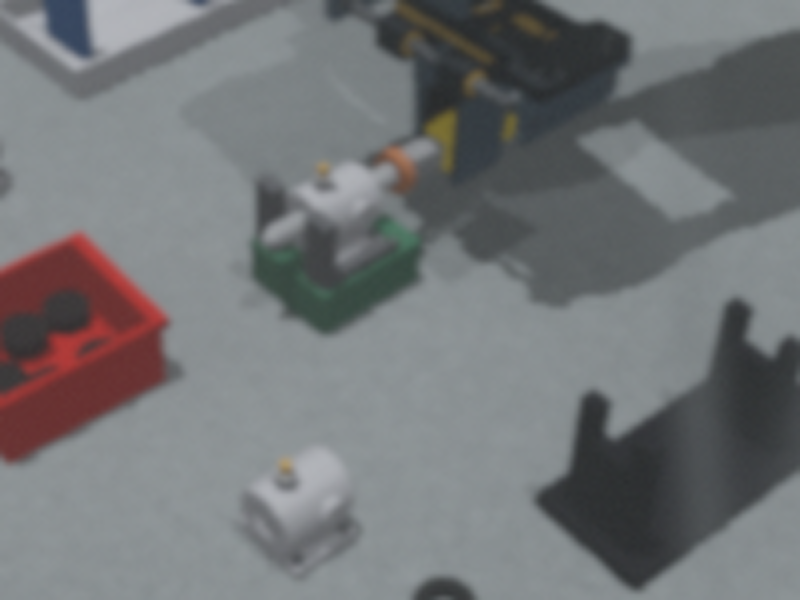

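The nose has come out through the slot at (275,235), and the collar at (400,168) is about 25 mm short of the casting. I'll close most of that gap, then feel for contact.

```bash
python3 -m pendant '[[[-0.6,0,0],[0,0,0],0],[[-0.6,0,0],[0,0,0],0],[[-0.5,0,0],[0,0,0],0],[[0,0,0],[0,0,0],0]]'
for i in 1; do python3 -m pendant '[[[-0.1,0,0],[0,0,0],0],[[-0.1,0,0],[0,0,0],0],[[0,0,0],[0,0,0],0]]'; done
python3 -m pendant '[[[-0.1,0,0],[0,0,0],0],[[0,0,0],[0,0,0],0]]'
python3 -m pendant '[[[-0.1,0,0],[0,0,0],0],[[0,0,0],[0,0,0],0]]'
```

```text
clock: 9.28
ee_pos: [0.5292, 0.0377, 0.0394]
tool_rot: [0.0, -0.048, 0.999, -0.0]
contact_force: [0.7, 0.8, -1.4]
gripper_width: 0.0219
grip_force: 60.0
clock: 9.65
ee_pos: [0.5307, 0.0379, 0.0394]
tool_rot: [-0.0, -0.048, 0.999, 0.0]
contact_force: [0.6, 0.4, -2.0]
gripper_width: 0.0217
grip_force: 60.0
clock: 9.9
ee_pos: [0.5318, 0.038, 0.0395]
tool_rot: [0.0, -0.048, 0.999, -0.0]
contact_force: [0.1, 0.9, -2.8]
gripper_width: 0.0216
grip_force: 60.0
clock: 10.15
ee_pos: [0.5328, 0.0381, 0.0394]
tool_rot: [0.0, -0.048, 0.999, -0.0]
contact_force: [0.9, -0.2, -2.1]
gripper_width: 0.0214
grip_force: 60.0
```

```bash
python3 -m pendant '[[[-0.1,0,0],[0,0,0],0],[[-0.1,0,0],[0,0,0],0],[[0,0,0],[0,0,0],0]]'|grep -E "ee|cont"
python3 -m pendant '[[[-0.1,0,0],[0,0,0],0],[[0,0,0],[0,0,0],0]]'|grep -E "ee|cont"
python3 -m pendant '[[[-0.1,0,0],[0,0,0],0],[[0,0,0],[0,0,0],0]]'|grep -E "ee|cont"
```

```text
ee_pos: [0.5348, 0.0383, 0.0394]
contact_force: [0.8, 0.7, -1.9]
ee_pos: [0.5357, 0.0384, 0.0394]
contact_force: [-0.6, 0.2, -1.8]
ee_pos: [0.5364, 0.0385, 0.0393]
contact_force: [-3.3, 0.0, -1.1]
```

```bash
python3 -m pendant '[[[-0.05,0,0],[0,0,0],0],[[0,0,0],[0,0,0],0]]'|grep -E "ee|cont"
python3 -m pendant '[[[-0.05,0,0],[0,0,0],0],[[0,0,0],[0,0,0],0]]'|grep -E "ee|cont"
```

```text
ee_pos: [0.5364, 0.0385, 0.0393]
contact_force: [-4.8, -1.4, 0.7]
ee_pos: [0.5364, 0.0385, 0.0393]
contact_force: [-9.6, -2.4, 3.6]
```

Contact is clear: the tool has stopped advancing while the force rises to about 10 N. I'll ease off to a light touch and lift straight up.

```bash
python3 -m pendant '[[[0.07,0,0],[0,0,0],0],[[0,0,0],[0,0,0],0]]'|grep -E "ee|cont"
python3 -m pendant '[[[0,0,-0.3],[0,0,0],0],[[0,0,-0.5],[0,0,0],0],[[0,0,-0.7],[0,0,0],0],[[0,0,0],[0,0,0],0]]'
python3 - <<'E'
from h import *
rgb,dd,w=cloud("scene"); save(rgb,"scene4")
p,Rc,s=cur(); print(p,s["contact_force"],s["moment"])
a=cv2.imread("pics/scene4.png")[150:300,180:380]; cv2.imwrite("pics/scene4c.png",cv2.resize(a,(800,600),interpolation=cv2.INTER_CUBIC))
E
```

```text
ee_pos: [0.5364, 0.0384, 0.0393]
contact_force: [-5.5, -2.4, -0.4]
clock: 12.28
ee_pos: [0.5365, 0.0385, 0.055]
tool_rot: [-0.0, -0.048, 0.999, 0.0]
contact_force: [-6.1, -1.1, -3.6]
gripper_width: 0.0217
grip_force: 60.0
[0.53650406 0.0384579  0.05487682] [-6.77864099 -1.49584551 -3.63523514] [-0.19402479  1.45223094  0.04049791]
```

View pics/scene4c.png

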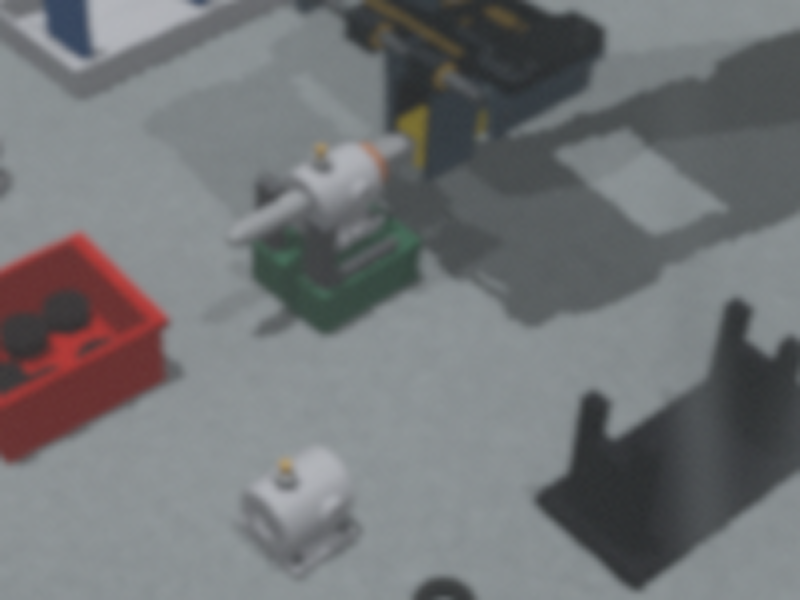

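The casting is riding flush against the collar (crop about (375,160)), just off the nest. I'll continue the lift and work out the tray pose more closely.

```bash
python3 -m pendant '[[[0,0,-1],[0,0,0],0],[[0,0,-1.5],[0,0,0],0],[[0.02,0,-2],[0,0,0],0],[[0.02,0,-2],[0,0,0],0],[[0,0,-2],[0,0,0],0]]'
python3 -m pendant '[[[0,0,-1.2],[0,0,0],0],[[0,0,0],[0,0,0],0],[[0,0,0],[0,0,0],0]]'
python3 - <<'E'
from h import *
p,Rc,s=cur(); print(s["contact_force"],s["moment"],s["qpos"])
o=np.array([.4924,-.2698]); d,n=frame(6.9)
for c in ["top","scene"]:
    w=np.load(c+"0.npy"); rgb=np.load(c+"0rgb.npy"); hsv=cv2.cvtColor(rgb,cv2.COLOR_RGB2HSV)
    q=w.reshape(-1,3); H,S=hsv[...,0].reshape(-1),hsv[...,1].reshape(-1)
    u=(q[:,:2]-o)@d*1e3; v=(q[:,:2]-o)@n*1e3; z=q[:,2]
    b=(H>95)&(H<125)&(S>100)&(z>.055)&(z<.095)&(abs(v)<35)
    for lo,hi in ((10,50),(110,155)):
        k=b&(u>lo)&(u<hi); L=v[k&(v<0)];Rr=v[k&(v>0)]
        print(c,lo,k.sum(),"u",np.round(np.percentile(u[k],[3,50,97]),1),"v",np.round(np.percentile(v[k],[2,98]),1),"inner",L.max() if len(L) else None,Rr.min() if len(Rr) else None)
plan([*o,.142],Rt(6.9),9,0)
E
```

```text
clock: 12.95
ee_pos: [0.5378, 0.0384, 0.1417]
tool_rot: [0.002, -0.048, 0.999, -0.0]
contact_force: [0.6, 0.4, -3.3]
gripper_width: 0.0218
grip_force: 60.0
clock: 13.32
ee_pos: [0.5364, 0.0385, 0.151]
tool_rot: [-0.0, -0.048, 0.999, 0.0]
contact_force: [0.2, -0.5, -3.7]
gripper_width: 0.0214
grip_force: 60.0
[ 0.20838006 -0.47030411 -3.7225571 ] [ 0.02095988  0.29632845 -0.02380442] [-3.95013258e-02  4.46051946e-01  1.63743285e+00  2.64118063e-05
  1.05846745e+00 -1.70684110e+00]
top 10 64 u [25.2 29.2 32.7] v [-19.4  23.1] inner -0.33402539948490584 2.151550835486539
top 110 70 u [128.7 131.9 136.3] v [-19.6  22.5] inner -0.07021279461101097 0.6440264415368433
scene 10 62 u [28.1 33.8 36.1] v [-15.9  23.1] inner -0.537327855636429 0.9089748041266984
scene 110 71 u [133.6 137.6 140. ] v [-17.9  22.2] inner -0.5978962763475776 2.047696064103513
plan [[[0.82, -3.36, 0.1], [0.0, -0.0, -0.15], 0], [[0.83, -3.36, 0.1], [0.0, -0.0, -0.15], 0], [[0.83, -3.36, 0.1], [0.0, -0.0, -0.15], 0], [[0.84, -3.36, 0.1], [0.0, -0.0, -0.15], 0], [[0.85, -3.35, 0.1], [0.0, -0.0, -0.15], 0], [[0.86, -3.35, 0.1], [0.0, -0.0, -0.15], 0], [[0.87, -3.35, 0.1], [0.0, -0.0, -0.15], 0], [[0.88, -3.35, 0.1], [0.0, -0.0, -0.15], 0], [[0.89, -3.34, 0.1], [0.0, -0.0, -0.15], 0]]
```

```bash
python3 -m pendant '[[[0.2,-1,0],[0,0,0],0],[[0.5,-2,0],[0,0,-0.1],0],[[0.6,-2.5,0],[0,0,-0.1],0],[[0.7,-2.7,0],[0,0,-0.1],0],[[0.7,-2.7,0],[0,0,-0.1],0]]' >/dev/null
python3 -m pendant '[[[0.7,-2.7,0],[0,0,-0.2],0],[[0.7,-2.7,0],[0,0,-0.2],0],[[0.7,-2.7,0],[0,0,-0.2],0],[[0.7,-2.7,0],[0,0,-0.2],0],[[0.7,-2.7,0],[0,0,-0.2],0]]'>/dev/null
python3 -m pendant '[[[0.7,-2.5,0],[0,0,-0.1],0],[[0.5,-2,0],[0,0,0],0],[[0.2,-1,0],[0,0,0],0],[[0,0,0],[0,0,0],0],[[0,0,0],[0,0,0],0]]'
python3 - <<'E'
from h import *
o=np.array([.4923,-.2688]); d,n=frame(6.9)
p,Rc,s=cur(); print(p,Rc.apply([-1,0,0]),(p[:2]-o)@d*1e3,(p[:2]-o)@n*1e3)
for c in ["top","scene"]:
    rgb,dd,w=cloud(c); save(rgb,c+"5"); hsv=cv2.cvtColor(rgb,cv2.COLOR_RGB2HSV)
    q=w.reshape(-1,3); H,S=hsv[...,0].reshape(-1),hsv[...,1].reshape(-1)
    u=(q[:,:2]-o)@d*1e3; v=(q[:,:2]-o)@n*1e3; z=q[:,2]
    k=(z>.15)&(z<.18)&(u>105)&(u<138)&(abs(v)<15)
    print(c,"nose",k.sum(),"v",np.round(np.percentile(v[k],[2,50,98]),1),"ztop",np.percentile(z[k],[50,98]), "tip u",u[(z>.15)&(z<.19)&(abs(v)<12)&(u<170)].max())
    k=(H<18)&(S>110)&(z>.15)&(z<.2)&(u>30)&(u<90)&(abs(v)<20); print(" collar u",k.sum(),np.round(np.percentile(u[k],[2,98]),1) if k.sum() else 0)
    b=(H>95)&(H<125)&(S>100)&(z>.055)&(z<.095)&(abs(v)<35)&(u>110)&(u<155); print(" farpost v",np.round(np.percentile(v[b],[2,98]),1),np.round(np.percentile(u[b],[3,97]),1)) if b.sum()>5 else 0
A=cv2.imread("pics/scene5.png")[80:230,110:310]; cv2.imwrite("pics/scene5c.png",cv2.resize(A,(800,600),interpolation=cv2.INTER_CUBIC))
E
```

```text
clock: 15.2
ee_pos: [0.4934, -0.2663, 0.1513]
tool_rot: [-0.0, -0.062, 0.998, 0.0]
contact_force: [0.0, 0.4, -3.6]
gripper_width: 0.0219
grip_force: 60.0
[ 0.49339647 -0.26630571  0.15132076] [ 9.92429749e-01  1.22813422e-01 -2.37829740e-04] 1.3881888245474618 2.3444998281218368
top nose 88 v [-2.3  5.5 10.5] ztop [0.17584985 0.17901237] tip u 151.99234951982305
 collar u 26 [49.9 55.3]
 farpost v [-13.   22.2] [128.8 136.3]
scene nose 60 v [ 0.5  8.4 11.7] ztop [0.17463114 0.17869384] tip u 153.55714320583488
 collar u 0 0
 farpost v [-17.8  22.6] [132.5 140.1]
```

View pics/scene5c.png

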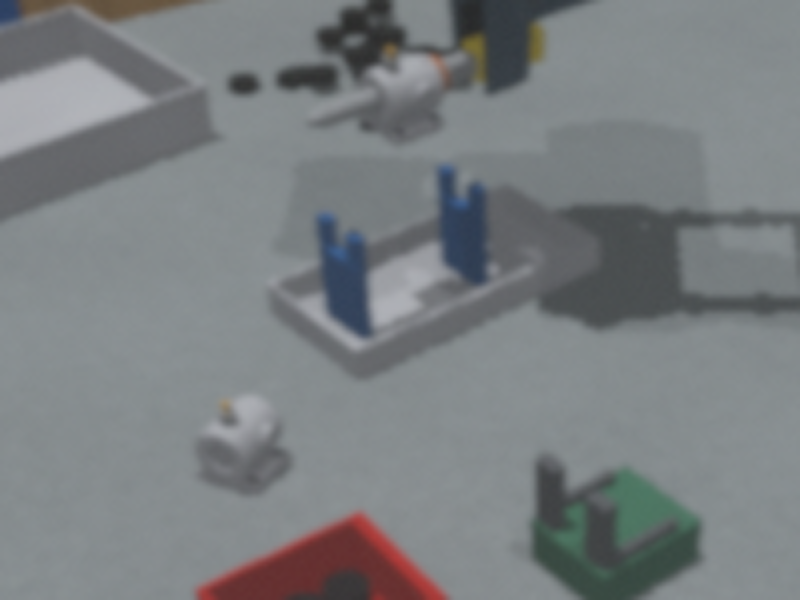

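The scene crop shows the casting still against the collar. The slots show clearly, with far prongs at (325,220) and (355,238) and near prongs at (446,172) and (478,188). I'll project the prong tops onto z = 85 mm to get the lateral centre.

```bash
python3 - <<'E'
from h import *
o=np.array([.4923,-.2688]); d,n=frame(6.9)
def ray(c,px,z):
    P=manip.camera_params(c);K,E=P["K"],P["extrinsics"]
    r=E[:3,:3].T@np.array([(px[0]-K[0,2])/K[0,0],-(px[1]-K[1,2])/K[1,1],-1]); C=-E[:3,:3].T@E[:3,3]
    X=C+r*(z-C[2])/r[2]; return np.round([(X[:2]-o)@d*1e3,(X[:2]-o)@n*1e3],1)
for s in [(325,219),(355,237),(446,171),(478,188)]: print("scene",ray("scene",(110+s[0]/4-.4,80+s[1]/4-.4),.083))
# top camera at start: blob of high blue points per prong
for c in ("top","scene"):
    w=np.load(c+"0.npy"); hsv=cv2.cvtColor(np.load(c+"0rgb.npy"),cv2.COLOR_RGB2HSV)
    q=w.reshape(-1,3);H,S=hsv[...,0].reshape(-1),hsv[...,1].reshape(-1)
    u=(q[:,:2]-o)@d*1e3; v=(q[:,:2]-o)@n*1e3; z=q[:,2]
    for lo,hi in ((10,50),(110,155)):
        k=(H>95)&(H<125)&(S>100)&(u>lo)&(u<hi)&(z>.074)&(z<.095)
        for sg in (-1,1):
            kk=k&(v*sg>6)&(v*sg<32); print(c,lo,sg,kk.sum(),np.round([v[kk].mean(),v[kk].min(),v[kk].max(),u[kk].mean()],1) if kk.any() else "")
E
python3 -m pendant '[[[0.14,-0.15,1],[0,0,0.1],0],[[0,0,2],[0,0,0],0],[[0,0,2],[0,0,0],0],[[0,0,1],[0,0,0],0],[[0,0,0],[0,0,0],0]]'
python3 -m pendant '[[[0,0,0.5],[0,0,0],0],[[0,0,0.5],[0,0,0],0],[[0,0,0],[0,0,0],0]]'
```

```text
scene [134.  -20.3]
scene [132.1  12.6]
scene [ 30.1 -19.4]
scene [28.1 14.8]
top 10 -1 14 [-16.5 -20.9 -11.9  29.7]
top 10 1 19 [17.  10.5 22.5 28.9]
top 110 -1 14 [-16.3 -21.6 -12.2 132.2]
top 110 1 18 [ 16.6  10.9  21.3 131.7]
scene 10 -1 8 [-15.3 -17.8 -11.9  33.3]
scene 10 1 11 [18.  13.1 22.3 33. ]
scene 110 -1 9 [-14.7 -21.2 -10.6 136.9]
scene 110 1 13 [ 18.   14.3  22.2 137.3]
clock: 15.92
ee_pos: [0.4919, -0.2684, 0.0908]
tool_rot: [-0.001, -0.06, 0.998, 0.0]
contact_force: [-0.9, -0.2, -2.8]
gripper_width: 0.0222
grip_force: 60.0
clock: 16.3
ee_pos: [0.4921, -0.2686, 0.0812]
tool_rot: [-0.0, -0.06, 0.998, 0.0]
contact_force: [-0.4, 0.6, -3.7]
gripper_width: 0.0218
grip_force: 60.0
```

```bash
python3 -m pendant '[[[0,0,0.7],[0,0,0],0],[[0,0,0.8],[0,0,0],0],[[0,0,0],[0,0,0],0]]'|grep -E "ee|cont"
python3 -m pendant '[[[0,0,0.6],[0,0,0],0],[[0,0,0.6],[0,0,0],0],[[0,0,0],[0,0,0],0]]'|grep -E "ee|cont"
python3 -m pendant '[[[0,0,0.1],[0,0,0],0],[[0,0,0.1],[0,0,0],0],[[0,0,0],[0,0,0],0]]'|grep -E "ee|cont"
python3 -m pendant '[[[0,0,0.1],[0,0,0],0],[[0,0,0],[0,0,0],0]]'|grep -E "ee|cont"
```

```text
ee_pos: [0.4918, -0.2684, 0.0656]
contact_force: [-0.1, -0.9, -3.0]
ee_pos: [0.4919, -0.2685, 0.0539]
contact_force: [0.3, 0.1, -3.5]
ee_pos: [0.4922, -0.2687, 0.0525]
contact_force: [0.0, -0.1, -3.2]
ee_pos: [0.4922, -0.2687, 0.0514]
contact_force: [-0.3, -0.2, -4.0]
```

```bash
python3 -m pendant '[[[0,0,0.05],[0,0,0],0],[[0,0,0],[0,0,0],0]]'|grep -E "ee|cont"
python3 -m pendant '[[[0,0,0.05],[0,0,0],0],[[0,0,0],[0,0,0],0]]'|grep -E "ee|cont"
python3 -c "
from h import *
for c in ('top','scene'):
    rgb,d,w=cloud(c); save(rgb,c+'6')
A=cv2.imread('pics/scene6.png')[80:230,110:310]; B=cv2.imread('pics/top6.png')[160:280,300:400]
cv2.imwrite('pics/c6.png',np.hstack([cv2.resize(A,(400,300),interpolation=cv2.INTER_CUBIC),cv2.resize(B,(400,480),interpolation=cv2.INTER_CUBIC)[:300]]))"
```

```text
ee_pos: [0.4923, -0.2687, 0.0509]
contact_force: [-1.0, -0.0, -2.5]
ee_pos: [0.4923, -0.2687, 0.0508]
contact_force: [-2.5, 1.1, 5.5]
```

View pics/c6.png

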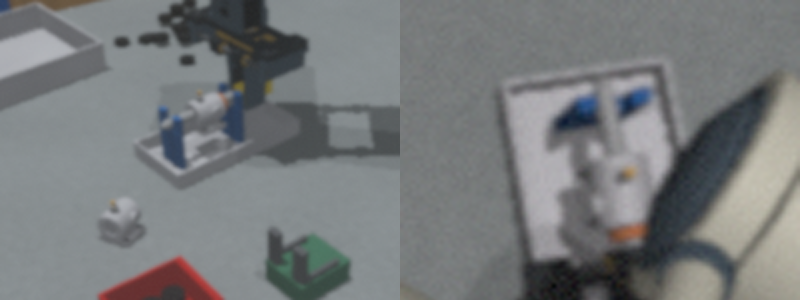

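The rod lies in both slots with the casting hanging between the posts (left panel, about (205,105)), and the reaction force has risen, so it is seated. Now I'll release it and withdraw.

```bash
python3 -m pendant '[[[0,0,0],[0,0,0],0.6],[[0,0,0],[0,0,0],0.6],[[0,0,0],[0,0,0],0.6],[[0,0,0],[0,0,0],0.6],[[0,0,0],[0,0,0],0.6]]'
python3 -m pendant '[[[0,0,-1],[0,0,0],0.6],[[0,0,-2],[0,0,0],0.6],[[0,0,-4],[0,0,0],0.6],[[0,0,-5],[0,0,0],0.6],[[0,0,-4],[0,0,0],0.6]]'
python3 -m pendant '[[[4,0,-3],[0,0,0],0.6],[[4,0,0],[0,0,0],0.6],[[0,0,0],[0,0,0],0.6],[[0,0,0],[0,0,0],0.6],[[0,0,0],[0,0,0],0.6]]'
python3 -c "
from h import *
for c in ('top','scene'):
    rgb,d,w=cloud(c); save(rgb,c+'7')
    o=np.array([.4923,-.2688]); d_,n=frame(6.9); hsv=cv2.cvtColor(rgb,cv2.COLOR_RGB2HSV); H,S=hsv[...,0],hsv[...,1]
    u=(w[...,:2]-o)@d_*1e3; v=(w[...,:2]-o)@n*1e3; z=w[...,2]
    k=(H>20)&(H<35)&(S>130)&(abs(v)<30)&(u>-60)&(u<40)&(z>.06); print(c,'handle',k.sum(),np.round(np.percentile(u[k],[2,98]),1),np.round(v[k].mean(),1),np.round(np.percentile(z[k],95),4))
A=cv2.imread('pics/scene7.png')[80:230,110:310]; B=cv2.imread('pics/top7.png')[160:310,300:400]
cv2.imwrite('pics/c7.png',np.hstack([cv2.resize(A,(480,360),interpolation=cv2.INTER_CUBIC),cv2.resize(B,(240,360),interpolation=cv2.INTER_CUBIC)]))"
```

```text
clock: 18.9
ee_pos: [0.4922, -0.2687, 0.0504]
tool_rot: [0.0, -0.06, 0.998, -0.0]
contact_force: [1.0, 0.2, 0.2]
gripper_width: 0.0551
grip_force: 0.0
clock: 19.52
ee_pos: [0.4923, -0.2687, 0.2132]
tool_rot: [0.001, -0.06, 0.998, -0.001]
contact_force: [0.4, -0.4, -0.1]
gripper_width: 0.0547
grip_force: 0.0
clock: 20.15
ee_pos: [0.4134, -0.2783, 0.2404]
tool_rot: [0.0, -0.061, 0.998, 0.0]
contact_force: [0.5, 0.5, -0.3]
gripper_width: 0.0547
grip_force: 0.0
top handle 215 [-35.7  16. ] 2.5 0.086
scene handle 116 [-29.8  15.8] 7.1 0.0853
```

View pics/c7.png

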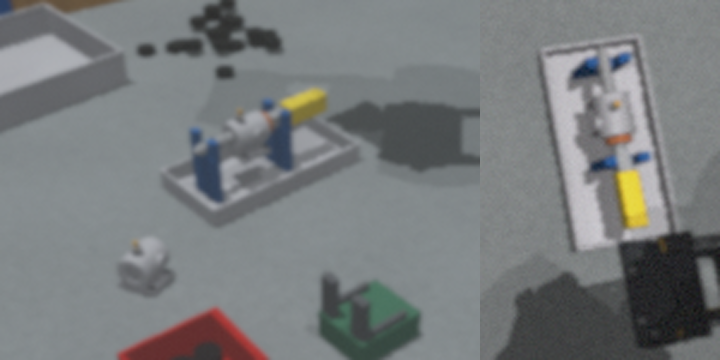

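The final picture shows the rod level in both blue slots, with the casting hanging against the collar between them and the gripper clear.

```bash
python3 -c "
from workcell import manip
print(manip.finish_job())"
```

```text
the job is handed in; nothing more can be done
None
```

The job is handed in: the rod lies level across both blue tray posts with the casting hanging against its collar between them, released at about 19 s, and I never touched the bin, spare castings or seal; no verdict was returned.

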